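Find the high spot of a bandsaw wheel's tyre on the truing stand

ROBOT

A 6-joint arm with a two-finger parallel gripper is mounted at the origin on the work surface. World frame = base frame: x ahead of the robot, y to its left, z up, the work surface at z = 0. Lengths are in m, angles in rad, forces in N, time in s.
With the tool pointing down it reaches from about 0.35 to 0.975 m from the base axis. Payload 7.1 kg.
Tool frame: the origin (TCP) lies midway between the tips of the shut fingers; the grasp point (between the pads) lies 19 mm behind it; z points along the fingers, y is the line along which they close (so a half turn about z gives the same grasp; the last joint's range is limited). The gripper opens to 88 mm and grips with 3 to 60 N. Pads are 20 mm wide; open, the fingers measure 115 mm over their backs; the gripper's body (75 mm by 178 mm) begins 61 mm behind the grasp point.
Start: joints at [-1.221, 0.423, 1.63, -0, 1.089, -0.019], TCP at [0.225, -0.583, 0.223] pointing down, gripper open.
Joint ranges: [-3, 3], [-0.9, 2.11], [0.09, 2.58], [-1.31, 4.45], [0.11, 2.69], [-2.54, 2.54]. Speed limits (rad/s): [2.39, 2.39, 3.01, 3.14, 3.14, 3.14].

INTERFACE

Orientations are given as a unit quaternion [w, x, y, z].
In Python, from station import move_pose, movel, movej, command_gripper, wait, inverse_kinematics, read_camera, camera_info, MotionError, job_done, get_time, get_joint_pos, get_qvel, get_effort, get_tcp_pos, get_ee_rot, get_ft_force, get_ft_torque, get_grip_width, get_finger_force gives the robot as it stands. Calls block until the motion is done:
- move_pose(position, orientation): joint-space move of the TCP to a pose.
- movel(position, frame=None, v=0.15, until_force=None): straight line of the TCP; frame=None keeps the orientation; v is the mean speed in m/s. With until_force (N) it stops when the force on the tool has changed by that much, and returns True; else False.
- movej(angles): joint-space move.
- command_gripper(opening): opening from 0.0 (shut) to 1.0 (fully open); the grip force is fixed at half the most; returns when the fingers have stopped.
- wait(seconds).
- inverse_kinematics(position, orientation): joint angles nearest the present ones, or None.
- read_camera(name): name is "scene" or "top"; returns the picture (384x512x3 uint8, red, green, blue); there is no depth.
- camera_info(name): a dict with "intrinsics" (3x3 intrinsics, pixels), "T" (4x4, takes a point from camera to world coordinates). Camera axes: x right, y up, looking along -z (the intrinsics and any distortion apply to the point x, -y, -z); pixel columns grow to the right and rows downward; lengths in m; the calibration is good to about 2 mm. A picture is of the moment at which its call begins. camera_info takes no time and is no camera call.
A pose or a line that the arm cannot do raises MotionError and nothing moves.
- job_done(): hands the job in; it is judged then, once.
Readings, each from a call of its own:
- get_time(): time.
- get_joint_pos(): joint angles.
- get_qvel(): joint speeds.
- get_effort(): joint torques, N m.
- get_tcp_pos(): TCP position.
- get_ee_rot(): TCP orientation.
- get_ft_force(): force on the tool from outside, world axes, zero at the start.
- get_ft_torque(): the same for the moment, N m.
- get_grip_width(): opening from 0.0 (shut) to 1.0 (fully open).
- get_finger_force(): force on a finger pad.
Only numpy, scipy, OpenCV 4.12 (cv2) and the standard library are available. Lean on these libraries where they do the work, as an engineer would, in place of code of your own. Each camera call takes 0.05 s, during which the arm holds its last target. There are 200 camera calls.

TASK

The bandsaw wheel on the truing stand has a new tyre with two raised places. Fold the sprung feeler down level onto its stop, then turn the wheel slowly and gently by its spokes to feel where the tyre rubs hardest on the feeler. Let go with the wheel standing still and that highest spot right at the feeler, and leave the other things on the bench alone.

Things in the scene. Friction and masses are not known exactly. Their poses are not given: they have to be found in the camera images.
- wheel: Cast bandsaw wheel lying flat, black rubber tyre of outer radius 125 mm. Origin on its axle at its underside, 50 mm above the bench; z up. Five spokes 14 mm wide, 4 to 18 mm above the origin: along its own x axis and every 72 degrees; open windows between them from radius 28 to 105 mm; rim and tyre 21 mm high. Turns either way without end; bearing drag 0.25 N m, so it stays where left.
- hub_top (a point): Top of the wheel's hub on the axle, 28 mm above the wheel's underside; the fixed arbor nut stands 15 mm higher still. To keep the wheel turning slowly by a spoke at 80 mm radius takes about 5 N clear of the raised places (knocks to 8 N when starting), in all about 8 N over the lower one and 17 N over the higher one, the same either way round.
- window (a point): Middle of one window of the wheel, 80 mm from the axle, level with the spokes' tops (18 mm above the wheel's origin), halfway (36 degrees) between two spokes. Closed fingertips can go down here to 25 mm below this point and push a spoke.
- flip_arm: Steel feeler arm on a level hinge pin beside the wheel; origin on the pin, 61 mm above the bench, 200 mm from the axle. Its own -y runs along the arm to the tip; its z is up when it lies level on its stop, pointing at the axle, its top 9 mm above the pin. Starts folded up 70 to 98 degrees; stays where left (0.06 N m). 14 to 17 mm thick; its barrel ends 60 mm from the pin.
- feeler_tip (a point): End of the 10 mm ball-ended spring plunger out of the barrel, 75 mm from the pin along the arm. With the arm level it is at half the tyre's height, 0.4 mm clear of the round tyre. The tyre's two raised places, at unknown angles not tied to the spokes but 132 degrees apart, press it: one 2.8 mm high, 16 degrees to either side (9 N at its top), one 0.9 mm, 9 degrees (2 N).

How it is judged:
By the outcome, as a careful person would: the job done as asked, in the order asked, and still so for the second after the job is handed in, with the robot touching nothing.
It also fails if it takes over 64 s, if anything falls off the work surface, if the arm or the gripper's body presses on something with over 40 N, if the wrist force passes 120 N, or if a joint passes its speed limit or range.

## Working session

There is one attempt and no reset: what is moved stays moved. The work goes in short steps, each a Python script; the robot and the scene stay as the last script left them, time stands still between calls to the robot, and variables do not carry over. Pictures are saved under pics/ and viewed, at most 10 in all, crops included, and the job is handed in when it is done.

```bash
mkdir -p pics; ls; python3 - <<'E'
from station import *
import cv2
for n in ("scene","top"):
    im=read_camera(n); cv2.imwrite(f"pics/{n}0.png",cv2.resize(im[:,:,::-1],(800,600),interpolation=cv2.INTER_CUBIC))
    i=camera_info(n); print(n,i)
print(get_time(),get_ee_rot(),get_tcp_pos())
E
```

```text
pics
scene {'intrinsics': array([[392.19733509,   0.        , 252.90221936],
       [  0.        , 392.19733509, 194.4525143 ],
       [  0.        ,   0.        ,   1.        ]]), 'T': array([[-0.67631415, -0.556387  ,  0.48273459,  0.85945185],
       [ 0.73652308, -0.50052119,  0.45498603,  0.33709937],
       [-0.01152942,  0.66325865,  0.74830143,  0.59309037],
       [ 0.        ,  0.        ,  0.        ,  1.        ]])}
top {'intrinsics': array([[471.31190567,   0.        , 250.76256348],
       [  0.        , 471.31190567, 194.6941069 ],
       [  0.        ,   0.        ,   1.        ]]), 'T': array([[-0.02745096,  0.99737111, -0.06706203,  0.49767947],
       [-0.99959686, -0.02690182,  0.00907798,  0.05264857],
       [ 0.00725003,  0.0672842 ,  0.99770751,  0.7663735 ],
       [ 0.        ,  0.        ,  0.        ,  1.        ]])}
0.1 [-6.93138251e-04  9.83043337e-01  1.83372040e-01 -1.08864954e-04] [ 0.22517237 -0.58247874  0.22197168]
```

View pics/scene0.png

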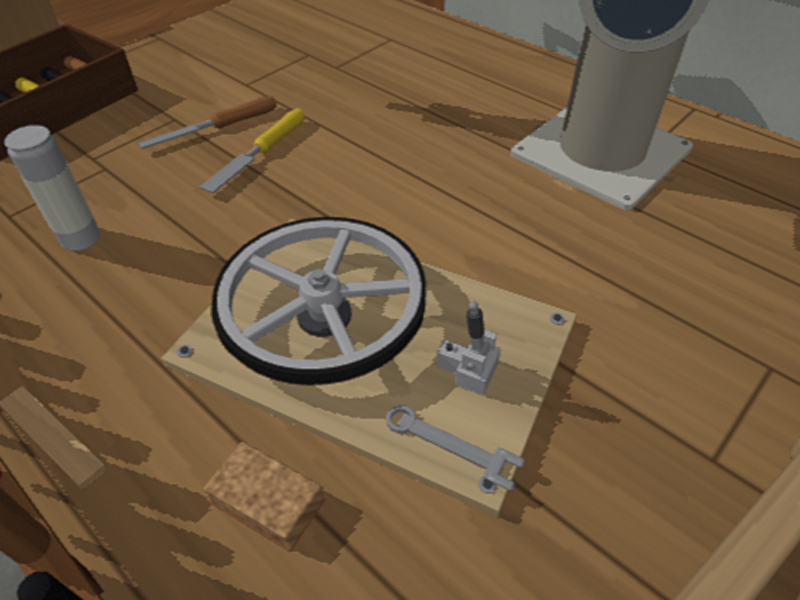

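View pics/top0.png

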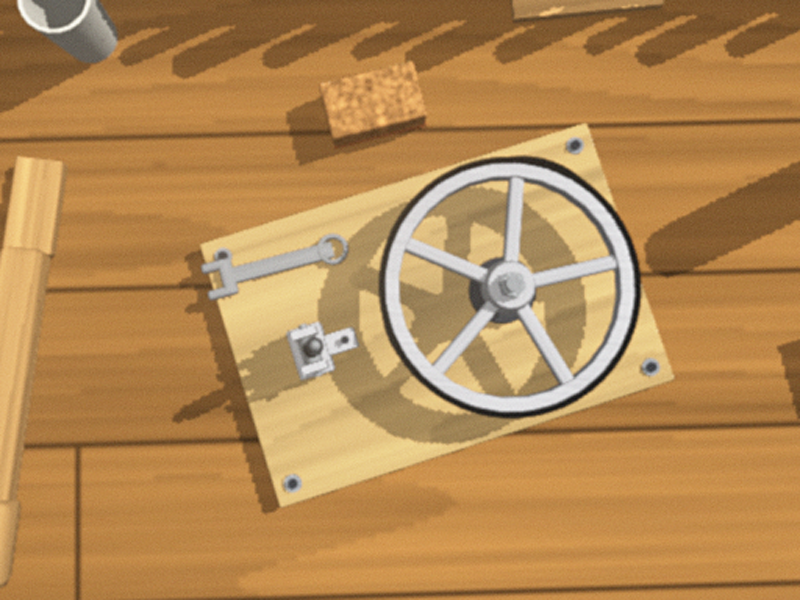

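The top view shows the wheel centred near (510,286) in the 800x600 picture. The feeler pivot is near (312,350) with the arm folded up, and a spanner lies at (280,262). In the scene view the arm stands nearly upright at (475,320). Next I'll work out positions and check them with an overlay.

```bash
cat > h.py <<'E'
import numpy as np, cv2
from station import *
def proj(n,P):
    i=camera_info(n); T=np.linalg.inv(i["T"]); P=np.atleast_2d(P)
    c=P@T[:3,:3].T+T[:3,3]; c=c*[1,-1,-1]; u=c@i["intrinsics"].T
    return u[:,:2]/u[:,2:]
def unproj(n,uv,z):
    i=camera_info(n); d=np.linalg.inv(i["intrinsics"])@[uv[0],uv[1],1]; d=i["T"][:3,:3]@(d*[1,-1,-1]); o=i["T"][:3,3]
    return o+d*(z-o[2])/d[2]
def circ(c,r,z,n=180):
    a=np.linspace(0,2*np.pi,n); return np.c_[c[0]+r*np.cos(a),c[1]+r*np.sin(a),np.full(n,z)]
E
cat > ov.py <<'E'
from h import *
s=1.5625
D=lambda u,v:((u+.5)/s-.5,(v+.5)/s-.5)
C=unproj("top",D(509.5,286.5),.071)
pin=unproj("top",D(310,350),.064)
d=(C-pin)[:2]; print("C",C,"pin",pin,"dist",np.hypot(*d),"dir",np.degrees(np.arctan2(*d[::-1])))
sp=[D(*p) for p in [(517,182),(613,264),(567,377),(438,371),(409,246)]]
A=[]
for p in sp:
    q=unproj("top",p,.068)-C; A.append(np.degrees(np.arctan2(q[1],q[0]))); 
print(A,np.mod(A,72))
a0=np.mean(np.unwrap(np.radians(np.mod(A,72))*5))/5; print("spoke0",np.degrees(a0))
u=d/np.hypot(*d); pin2=C[:2]-u*.2
for n in("scene","top"):
    im=cv2.imread(f"pics/{n}0.png"); k=2
    def dr(P,col,close=True): 
        q=((proj(n,P)+.5)*s-.5)*k
        cv2.polylines(big,[np.round(q).astype(int)],False,col,1)
    big=cv2.resize(im,None,fx=k,fy=k)
    dr(circ(C,.125,.071),(0,0,255)); dr(circ(C,.105,.071),(0,255,0))
    for i in range(5):
        a=a0+i*2*np.pi/5; dr([[*(C[:2]+r*np.array([np.cos(a),np.sin(a)])),.068] for r in(.028,.105)],(255,0,0))
    dr([[*pin2,.061],[*pin2,.136]],(255,0,255)); dr([[*pin2,.061],[*(pin2+.075*u),.061]],(0,0,255))
    x0,y0=(400,400) if n=="scene" else (520,280)
    cv2.imwrite(f"pics/ov_{n}.png",big[y0:y0+580,x0:x0+790])
E
python3 ov.py
```

```text
C [ 0.55852254 -0.0655359   0.071     ] pin [0.50362481 0.12551537 0.064     ] dist 0.1987821617428692 dir -73.96822952308831
[np.float64(-6.547973597646859), np.float64(-79.17577697339881), np.float64(-149.320075144509), np.float64(138.03689421415504), np.float64(66.12251042404631)] [65.4520264  64.82422303 66.67992486 66.03689421 66.12251042]
spoke0 65.82311578452934
```

View pics/ov_scene.png

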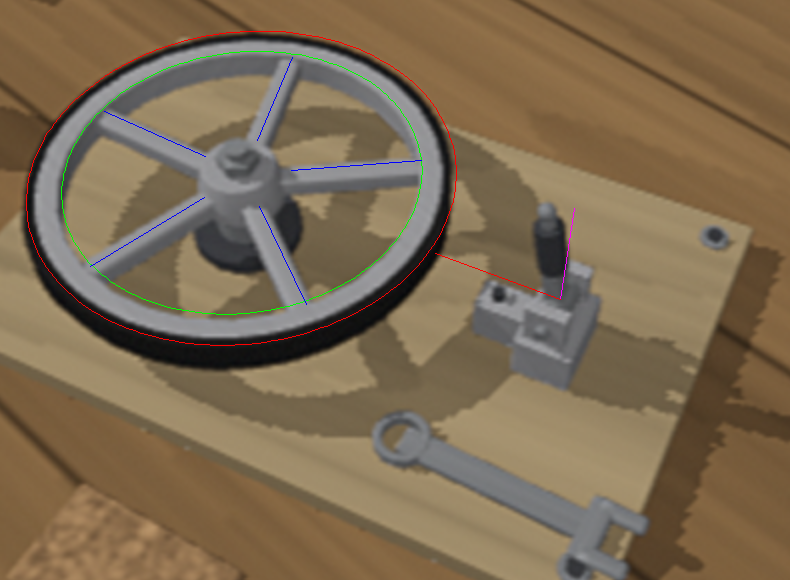

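View pics/ov_top.png

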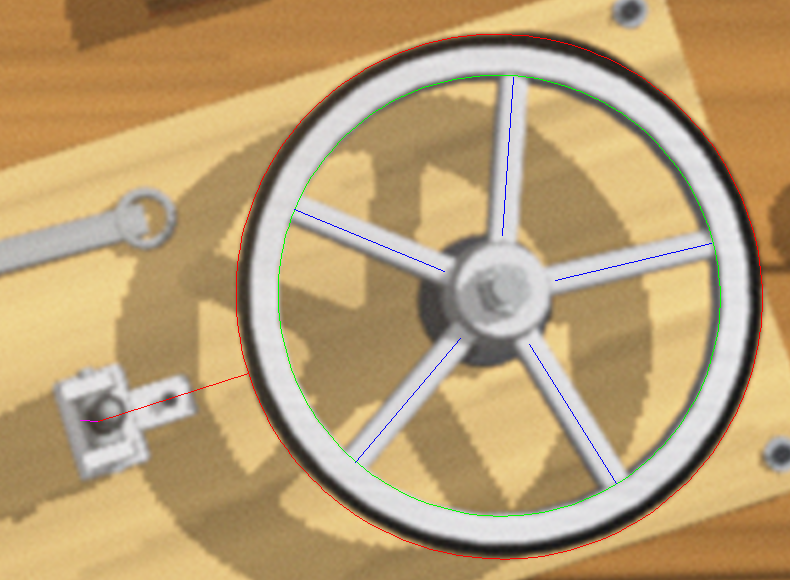

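The overlays agree to about 2–3 mm, and the arm stands folded up at roughly 80°. Now I'll fold it down with shut fingers.

```bash
cat >> h.py <<'E'
from scipy.spatial.transform import Rotation as Rn
C=np.array([.560,-.0655]); PIN=np.array([.5047,.1262]); U=(C-PIN)/np.hypot(*(C-PIN))
def quat(yaw):  # tool x at world angle yaw, z down
    q=(Rn.from_euler('z',yaw)*Rn.from_euler('x',np.pi)).as_quat(); return np.r_[q[3],q[:3]]
E
cat > fold.py <<'E'
from h import *
yaw=np.arctan2(U[1],U[0])
def P(th,R=.045,e=0):
    t=np.radians(th); a=R*np.cos(t)-(.009+e)*np.sin(t)-.010; z=R*np.sin(t)+(.009+e)*np.cos(t)
    return np.r_[PIN+U*a,.061+z]
best=None
for y in(yaw,yaw+np.pi):
    j=inverse_kinematics(P(115)+[0,0,.1],quat(y)); print(y,j)
    if j is not None and(best is None or abs(j[5])<best[0]): best=(abs(j[5]),y)
q=quat(best[1])
command_gripper(0.0); print(get_time())
s=np.r_[PIN-U*.075,.20]
move_pose(s,q); print(get_time()); f0=get_ft_force()
movel(np.r_[s[:2],.105],v=.15)
for th in(110,90,70,50,30,15,5):
    try: h=movel(P(th),v=.08,until_force=12)
    except MotionError as e: print(e); break
    print(th,h,get_time(),np.round(get_ft_force()-f0,1),np.round(get_tcp_pos(),4))
    if h: break
E
python3 fold.py
```

```text
-1.289949341113673 None
1.85164331247612 [ 2.93621241e-01  3.02883928e-01  1.88057095e+00 -4.44089210e-16
  9.58137775e-01  1.27742550e-02]
1.4417
4.3333
110 False 5.7833 [0.6 0.9 0.8] [0.4954 0.1584 0.1002]
90 False 6.1333 [-0.5  0.   0.7] [0.4998 0.1442 0.1063]
70 False 6.4833 [0.6 0.3 0.1] [0.5039 0.1286 0.1063]
50 False 6.8333 [-0.2  1.2  0.9] [0.508  0.1141 0.1009]
30 False 7.1833 [0.5 0.4 0.5] [0.5113 0.1022 0.0908]
15 False 7.4833 [0.8 0.9 0.8] [0.513  0.096  0.0808]
5 False 7.7333 [0.4 0.  0.5] [0.5138 0.0933 0.0734]
```

```bash
python3 - <<'E'
from h import *
p=get_tcp_pos()
h=movel(np.r_[PIN+U*.036,.062],v=.02,until_force=7); print(h,get_tcp_pos(),get_ft_force(),get_time())
p=get_tcp_pos(); movel([p[0],p[1],.15],v=.2)
# head to window; pick wheel-aligned orientation
im=read_camera("scene"); cv2.imwrite("pics/s1.png",cv2.resize(im[150:290,120:340,::-1],None,fx=3.6,fy=3.6,interpolation=cv2.INTER_CUBIC))
print(get_time())
# ik survey: finger at angle a round the wheel, tool x radial out (k=0) or in (k=1)
for k in(0,1):
    o=[]
    for a in range(-180,180,24):
        t=np.radians(a); P=np.r_[C+.08*np.array([np.cos(t),np.sin(t)]),.045]
        j=inverse_kinematics(P,quat(t+k*np.pi)); o.append((a,None if j is None else round(float(j[5]),2)))
    print(k,o)
E
```

```text
True [0.51473277 0.09284427 0.0695162 ] [-1.72080352  0.35638815 10.25890628] 8.1083
8.7167
0 [(-180, -1.73), (-156, -2.21), (-132, None), (-108, None), (-84, None), (-60, 2.38), (-36, 2.0), (-12, 1.63), (12, 1.27), (36, 0.89), (60, 0.51), (84, 0.11), (108, -0.32), (132, -0.77), (156, -1.24)]
1 [(-180, 1.41), (-156, 0.93), (-132, 0.47), (-108, 0.03), (-84, -0.37), (-60, -0.76), (-36, -1.14), (-12, -1.51), (12, -1.88), (36, -2.25), (60, None), (84, None), (108, None), (132, 2.37), (156, 1.9)]
```

View pics/s1.png

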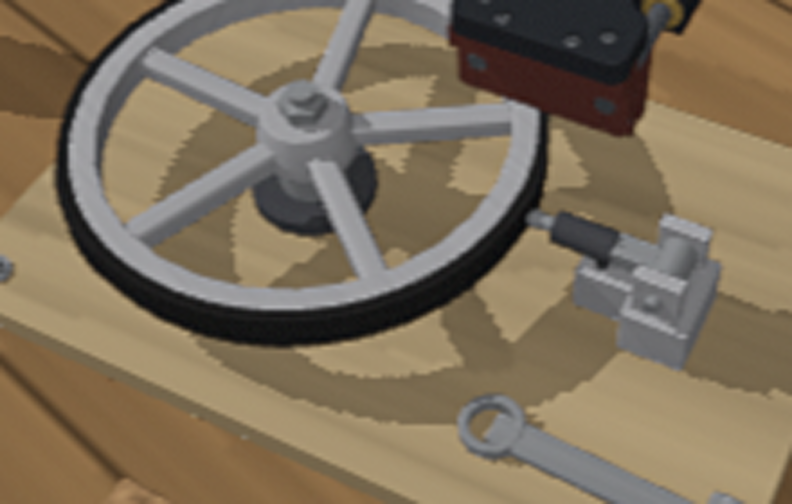

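The feeler is level on its stop with the tip at the tyre. Next is the counter-clockwise feeling sweep, logging the tangential force.

```bash
cat > sweep.py <<'E'
from h import *
import json
def pose(a,z=.045,r=.08):
    t=np.radians(a); return np.r_[C+r*np.array([np.cos(t),np.sin(t)]),z],quat(t)
if __name__=="__main__":
    p,q=pose(-42,.12); move_pose(p,q); movel(pose(-42)[0],v=.15); print("down",get_time(),get_ft_force())
    f0=get_ft_force(); L=[]; top=0
    a=-42; movel(*pose(-27),v=.08); a=-27
    while a<200:
        a+=3
        try: h=movel(*pose(a),v=.05,until_force=25)
        except MotionError as e: print(a,e); break
        t=np.radians(a); f=get_ft_force()-f0; F=-(f@[-np.sin(t),np.cos(t),0]); L.append((a,round(float(F),1))); top=max(top,F)
        if h: print("force stop",a); break
        if top>12 and len(L)>6 and max(x[1] for x in L[-4:])<8: break
        if get_time()>36: break
    print(L); print(get_time(),get_tcp_pos()); json.dump(L,open("L.json","w"))
E
python3 sweep.py
```

```text
down 11.2833 [ 0.53372929 -0.28012188 -0.03401199]
[(-24, 0.3), (-21, -0.1), (-18, 0.6), (-15, 0.3), (-12, 0.4), (-9, -0.0), (-6, 0.0), (-3, 0.4), (0, 0.1), (3, 0.0), (6, 0.1), (9, -0.8), (12, -0.1), (15, -0.1), (18, -0.2), (21, 0.7), (24, -0.3), (27, -0.2), (30, 0.4), (33, -0.2), (36, 1.7), (39, 1.0), (42, -0.3), (45, 0.5), (48, 1.1), (51, -0.5), (54, 1.1), (57, 0.4), (60, 1.0), (63, 1.3), (66, -0.2), (69, 1.3), (72, 1.6), (75, 1.1), (78, 1.3), (81, 0.7), (84, 0.9), (87, -0.7), (90, 0.8), (93, 2.0), (96, 2.3), (99, 5.1), (102, 7.0), (105, 6.8), (108, 7.2), (111, 6.6), (114, 5.8), (117, 4.4), (120, 1.9), (123, 0.2), (126, -0.6), (129, 0.2), (132, 0.2), (135, 0.2), (138, -0.7), (141, 0.6), (144, 0.7), (147, 0.2), (150, -0.6), (153, 0.0), (156, -0.0), (159, 0.1), (162, 0.4), (165, -0.1), (168, 0.6), (171, 0.9), (174, -0.6), (177, -0.1), (180, 0.4), (183, -0.1), (186, 0.5), (189, 0.2), (192, 1.2), (195, 1.2), (198, -0.4), (201, 1.5)]
30.6917 [ 0.48528499 -0.09419149  0.04497047]
```

The finger felt one wide raised place, about 27° across and centred at finger angle ≈107.5°. That width fits the higher one. I'll measure the wheel angle here by camera, then turn back clockwise.

```bash
cat > ang.py <<'E'
from h import *
Ct=np.array([.5585,-.0655])
def spokes(im,skip=()):
    """each visible spoke's angle (deg): bright-band centre on arcs r 60..95 mm at spoke-top height"""
    a=np.radians(np.arange(0,360,.25)); g=im.astype(np.float32).min(2); acc=0  # min channel: grey metal vs tan wood
    for r in np.arange(.055,.095,.004):
        uv=proj("top",np.c_[Ct[0]+r*np.cos(a),Ct[1]+r*np.sin(a),np.full(a.size,.068)]).astype(np.float32)
        acc=acc+cv2.remap(g,uv[None,:,0],uv[None,:,1],cv2.INTER_LINEAR)[0]
    return np.degrees(a),acc/10
def show(im):
    a,p=spokes(im); th=(p>150).astype(int); e=np.diff(np.r_[th[-1],th]); out=[]
    for i in np.where(e==1)[0]:
        n=1
        while th[(i+n)%a.size]: n+=1
        k=(i+np.arange(-8,n+8))%a.size; w=np.clip(p[k]-110,0,None); c=a[i]+.25*(np.sum(w*np.arange(-8,n+8))/w.sum()); out.append((round(float(c),1),round(n*.25,1)))
    return out
E
python3 - <<'E'
from ang import *
im=read_camera("top"); np.save("top1.npy",im)
cv2.imwrite("pics/t1.png",cv2.resize(im[80:290,200:440,::-1],None,fx=2.8,fy=2.8))
print(show(im)); im0=cv2.resize(cv2.imread("pics/top0.png")[:,:,::-1],(512,384),interpolation=cv2.INTER_AREA); print(show(im0))
E
```

```text
[(68.6, 11.0), (141.2, 10.8), (259.0, 44.0), (287.1, 11.8), (357.4, 11.0)]
[(64.2, 10.5), (137.2, 10.8), (210.6, 10.2), (282.7, 11.0), (353.2, 10.2)]
```

View pics/t1.png

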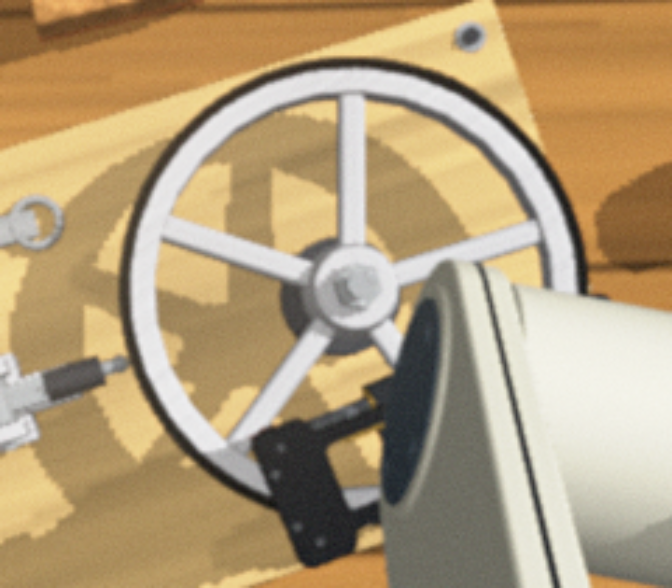

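The picture shows four clear spokes, and the feeler is still level at (120,365). The wheel turned 220.25° in total, so the spokes should read 48.3° (mod 72) at the peak. Turning back clockwise now.

```bash
cat > back.py <<'E'
from ang import *
from sweep import pose
f0=get_ft_force()
for a in np.arange(191,157,-11): movel(*pose(a),v=.12)
f0=get_ft_force(); L=[]
def step(a,v):
    h=movel(*pose(a),v=v,until_force=25); t=np.radians(a); L.append((float(a),round(float((get_ft_force()-f0)@[-np.sin(t),np.cos(t),0]),1)))
    return h
print(get_time())
for a in list(np.arange(152,82,-6))+list(np.arange(80,61.2,-2.7))+[61.1]:
    if step(a,.05): print("stop",a); break
print(L,get_time())
movel(*pose(67),v=.06); p,q=pose(67,.13); movel(p,v=.2)
move_pose([.36,-.25,.25],q) if inverse_kinematics([.36,-.25,.25],q) is not None else print("noik")
im=read_camera("top"); np.save("top2.npy",im)
cv2.imwrite("pics/t2.png",cv2.resize(im[80:290,200:440,::-1],None,fx=2.8,fy=2.8))
o=show(im); print(o,get_time())
E
python3 back.py
```

```text
32.0917
[(152.0, -1.1), (146.0, -0.6), (140.0, -0.1), (134.0, -0.2), (128.0, 0.2), (122.0, -0.1), (116.0, 0.6), (110.0, -0.1), (104.0, 1.2), (98.0, 1.3), (92.0, 0.3), (86.0, -0.3), (80.0, 0.1), (77.3, 1.0), (74.6, 3.1), (71.89999999999999, 3.8), (69.19999999999999, 4.6), (66.49999999999999, 7.0), (63.79999999999998, 6.1), (61.1, 7.3)] 37.9583
[(48.0, 10.8), (120.9, 10.2), (194.2, 10.2), (267.0, 10.8), (337.2, 10.8)] 40.2417
```

View pics/t2.png

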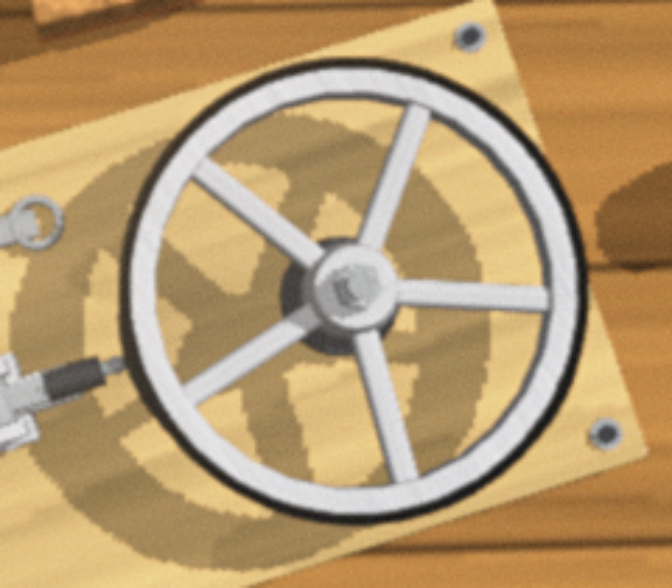

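The wheel is free and standing still, with the plunger visibly pressed in at (122,365), and the spokes read 49.5° (mod 72). That sits midway between the peak estimates from the counter-clockwise and clockwise passes (48.3° and 50.4°).

```bash
python3 -c "
from station import *
print(job_done(),get_time())"
```

```text
the job is handed in; nothing more can be done
the job is handed in; nothing more can be done
```

The job is handed in: the feeler lies level on its stop and the wheel stands still, hands off, with the higher raised place at the feeler to about 1° by feel and camera; I took it for the higher one from its 27° width and did not feel the lower one for comparison.

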